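# Comb the washed instrument handles into the grooves of the draining tray

## Robot

A 6-joint arm with a two-finger parallel gripper is mounted at the origin on a cart in front of the work surface, level with it; the furniture and walls round the work are solid. World frame = base frame: x ahead of the robot, y to its left, z up, the work surface at z = 0. Lengths are in m, angles in rad, forces in N, time in s.
With the tool pointing down it reaches from about 0.35 to 0.975 m from the base axis. Payload 4.9 kg.
Tool frame: the origin (TCP) lies at the very end of the fingers, on their centre line; the grasp point (between the pads) lies 19 mm behind it; z points along the fingers, y is the line along which they close (so a half turn about z gives the same grasp; the last joint's range is limited). The gripper opens to 85 mm and grips with 20 to 120 N. Pads are 22 mm wide; open, the fingers measure 114 mm over their backs; the gripper's body (76 mm by 85 mm) begins 54 mm behind the grasp point. The pads swing forward as they close: fully open they stand 13 mm farther back than shut.
Start: joints at [-1.331, 0.053, 1.613, -0, 1.476, -0.119], TCP at [0.219, -0.585, 0.231] pointing down, gripper open.
Joint ranges: [-3.01, 3.01], [-1.01, 2.22], [0.06, 2.58], [-1.02, 4.17], [0.09, 2.62], [-3.14, 3.14]. Speed limits (rad/s): [2.57, 2.57, 3.14, 3.14, 3.14, 3.14].

## Interface

Orientations are given as a unit quaternion [w, x, y, z].
In Python, from plant import state, optics, ticket, nets gives the robot as it stands. The module is installed in compiled form; this text tells all that it offers.
- The arm moves only by the shell command python3 -m inch 'ROWS' [OPENING]. ROWS is JSON, a list of rows, each an object of numbers: "dx", "dy", "dz": the shift along the tool's x, y, z as a fraction of full scale; "rx", "ry", "rz": the turn, a rotation vector about the tool's x, y, z as a fraction of full scale. In form: [{"dx": .., "dy": .., "dz": .., "rx": .., "ry": .., "rz": ..}, ...]. A call has 1 to 5 rows; each row is the pose to reach, as a shift and turn from the pose commanded when the call began, along the tool's axes at that moment; what a row does not reach only later rows make up. Full scale, the value 1, is 0.8 m for a shift and 1.5 rad for a turn. A row lasts 1/10 s, in which the tool goes at most 50 mm and 8.59 degrees, less where a joint would pass 70% of its speed; a pose out of reach is approached as far as the arm can. A call with a number of a shift or a turn outside -1 to 1 is refused whole. A call with a gripper value outside its range is refused whole. OPENING is the opening, from -1 (shut) to 1 (fully open), set as the call begins (- or left out, the last holds). The fingers move at their own pace and stop on an object; the grip force is fixed at half the most. Time passes only in rows, so rows that repeat a pose let the fingers close. It gives the time, the measured TCP pose, the force, the opening and the grip force at its end, in the units of the state.
- state(): the state, without advancing time (a new reading comes with each control period).
- optics.grab_frame(name): name is "scene" or "top" or "wrist"; returns the picture (480x640x3 uint8, red, green, blue); there is no depth.
- optics.camera_info(name): a dict with "fx", "fy", "cx", "cy" (pixels), "k1" (the pictures are not rectified: a ray, as slopes to the right and down, at radius r is drawn at 1 + k1 r^2 times it, then the intrinsics apply), "R" (3x3) and "t" (3): a world point X has camera coordinates R X + t. Camera axes: x right, y down, z forward; pixel columns grow to the right and rows downward; lengths in m; the calibration is good to about 2 mm. A picture is of the moment at which its call begins: read the wrist's pose just before it. camera_info takes no time and is no camera call; for the wrist camera it gives the pose at the moment of the call.
- ticket.job_done(): hands the job in; it is judged then, once.
Trained networks look in the newest picture that a camera, given by its name, has taken for a name from the list of things; names that differ only in an ending like _2 or _b are one class to them, and where a whole thing is asked for, a point or a joint stands for the part that bears it (a point fixed in the world has none). Each returns a list of dicts, best first, with "confidence" (0 to 1); they miss things now and then, are a little off and sometimes report something else, mostly with a low value. They report only what shows in the picture. A call takes as long as a camera call.
- nets.boxes_of(camera, name): "bbox" ([centre column, centre row, width, height] in pixels, round what is visible of it).
- nets.outline_of(camera, name): "pixels" (480x640 bool, what is visible of it) and "bbox" ([centre column, centre row, width, height] in pixels, round what is visible of it).
The state is a dict: "time": time; "joint_pos": joint angles; "joint_vel": joint speeds; "joint_efforts": joint torques, N m; "tool_pos": TCP position; "tool_rot": TCP orientation; "contact_force": force on the tool from outside, world axes, zero at the start; "ft_torque": the same for the moment, N m; "gripper_width": opening from 0.0 (shut) to 1.0 (fully open); "grasp_force": force on a finger pad.
Only numpy, scipy, OpenCV 4.12 (cv2) and the standard library are available. Lean on these libraries where they do the work, as an engineer would, in place of code of your own. Each camera call takes 0.05 s, during which the arm holds its last target. There are 200 camera calls.

## Task

The washed steel instrument handles lie in a tangle across the ribs of the draining tray. Take the rake by its wooden grip, set it over the tray with its runners on the side ledges and comb it across the ribs until all six handles lie settled in the grooves, one to a groove, then stand the rake upright on its runners on the bench again. Do not touch the handles with the gripper, and leave the other things on the bench where they are.

Things in the scene. Friction and masses are not known exactly. Their poses are not given: they have to be found in the camera images.
- tray: Grey smooth ribbed draining tray, fixed. Origin: centre of its underside, on the bench; z up. 138 mm (x) by 186 mm (y) over all. Inside its walls (|x| < 54 mm, |y| < 89 mm; tops 28 mm above the bench) 12 ribs along x part 13 grooves, centred at y = 0, +-14, +-28 ... +-84 mm, each 10 mm wide, 108 mm long, 8 mm deep: groove floor 3 mm, rounded rib crests 11 mm above the bench.
- rake_grip (a point): Middle of the wooden grip of the loose hand rake, 64 mm above its runners' soles. The grip is 62 mm long (x), 16 mm thick (y) and stands from 43 to 82 mm above the soles (aluminium 18 mm thick below it); pinch it across its thickness from above. x along the row of tines, z up; the rake is the same both ways round.
- handle1_mid (a point): Centre of instrument handle 1 of 6, all alike: plain steel eight-sided bar, 8 mm across flats, 84 mm long along its x, 25 g, slippery, ends slightly tapered. At the start three lie askew across the rib crests, two askew on top of those and one on top of all. Lying in a groove its centre is 7 mm above the bench; on the crests 15 mm.
- handle1: The same handle 1; origin 4 mm beside the centre (on the underside as it first lay). x along the bar.
- handle2_mid (a point): Centre of instrument handle 2 of 6, all alike: plain steel eight-sided bar, 8 mm across flats, 84 mm long along its x, 25 g, slippery, ends slightly tapered. At the start three lie askew across the rib crests, two askew on top of those and one on top of all. Lying in a groove its centre is 7 mm above the bench; on the crests 15 mm.
- handle2: The same handle 2; origin 4 mm beside the centre (on the underside as it first lay). x along the bar.
- handle3_mid (a point): Centre of instrument handle 3 of 6, all alike: plain steel eight-sided bar, 8 mm across flats, 84 mm long along its x, 25 g, slippery, ends slightly tapered. At the start three lie askew across the rib crests, two askew on top of those and one on top of all. Lying in a groove its centre is 7 mm above the bench; on the crests 15 mm.
- handle3: The same handle 3; origin 4 mm beside the centre (on the underside as it first lay). x along the bar.
- handle4_mid (a point): Centre of instrument handle 4 of 6, all alike: plain steel eight-sided bar, 8 mm across flats, 84 mm long along its x, 25 g, slippery, ends slightly tapered. At the start three lie askew across the rib crests, two askew on top of those and one on top of all. Lying in a groove its centre is 7 mm above the bench; on the crests 15 mm.
- handle4: The same handle 4; origin 4 mm beside the centre (on the underside as it first lay). x along the bar.
- handle5_mid (a point): Centre of instrument handle 5 of 6, all alike: plain steel eight-sided bar, 8 mm across flats, 84 mm long along its x, 25 g, slippery, ends slightly tapered. At the start three lie askew across the rib crests, two askew on top of those and one on top of all. Lying in a groove its centre is 7 mm above the bench; on the crests 15 mm.
- handle5: The same handle 5; origin 4 mm beside the centre (on the underside as it first lay). x along the bar.
- dropper: Bystander: brown dropper bottle with black bulb, 34 mm across, 102 mm high; loose; origin under its centre.
- jar: Bystander: small powder jar with white lid, 52 mm across, 77 mm high; loose; origin under its centre.
- cup: Bystander: clear graduated measuring cup, 52 mm across, 49 mm high; loose; origin under its centre.
- polish: Bystander: red-wrapped bar of brown polishing compound, 35 x 85 mm, 27 mm high; loose; origin under its centre.
- rake: The rake, about 160 g; origin under its middle at sole level; stands upright, 136 mm long. Two runners at x = +-64 mm (36 mm long in y, 8 mm wide, cheeks 34 mm high, inner faces at 60 mm) straddle the tray and slide on its ledges with 2 mm play. Between them 13 steel tines in a row along x (|x| up to 50 mm, 4.4 mm thick, gaps 3.6 mm), tips 1.5 mm above the soles; beam over them 28 mm up.
- handle6_mid (a point): Centre of instrument handle 6 of 6, all alike: plain steel eight-sided bar, 8 mm across flats, 84 mm long along its x, 25 g, slippery, ends slightly tapered. At the start three lie askew across the rib crests, two askew on top of those and one on top of all. Lying in a groove its centre is 7 mm above the bench; on the crests 15 mm.
- handle6: The same handle 6; origin 4 mm beside the centre (on the underside as it first lay). x along the bar.
- spray: Bystander: spray bottle of blue liquid, 55 mm across, 144 mm high; loose; origin under its centre.
- tray_end_a (a point): Middle of the inner face of the tray's -y end wall (y = -89 mm), at the height of the rib crests (11 mm above the bench). Along the outside of both side walls runs a flat open ledge at that same height (|x| from 57 to 69 mm, the tray's whole length) on which the rake's runners slide while its tines comb between the walls.
- tray_end_b (a point): Middle of the inner face of the tray's +y end wall (y = +89 mm), at the height of the rib crests (11 mm above the bench). Along the outside of both side walls runs a flat open ledge at that same height (|x| from 57 to 69 mm, the tray's whole length) on which the rake's runners slide while its tines comb between the walls.

How it is judged:
By the outcome, as a careful person would: the job done as asked, in the order asked, and still so for the second after the job is handed in, with the robot touching nothing.
It also fails if it takes over 56 s, if anything falls off the work surface, if the arm or the gripper's body presses on something with over 40 N, if the wrist force passes 120 N, or if a joint passes its speed limit or range.

## Working session

There is one attempt and no reset: what is moved stays moved. The work goes in short steps, Python scripts to look and compute and a shell command to move; the robot and the scene stay as the last step left them, time stands still between calls to the robot, and variables do not carry over. Pictures are saved under pics/ and viewed, at most 10 in all, crops included, and the job is handed in when it is done.

```bash
mkdir -p pics
cat > h.py <<'E'
import numpy as np, cv2
from plant import state, optics, ticket, nets
def ray(cam,u,v,info=None):
    i=info or optics.camera_info(cam)
    K=np.array([[i['fx'],0,i['cx']],[0,i['fy'],i['cy']],[0,0,1.]])
    p=cv2.undistortPoints(np.array([[[u,v]]],float),K,np.array([i['k1'],0,0,0,0.]))[0,0]
    R=np.array(i['R']);t=np.array(i['t'])
    return -R.T@t, R.T@np.array([p[0],p[1],1.])
def at_z(cam,u,v,z,info=None):
    c,d=ray(cam,u,v,info); return c+d*(z-c[2])/d[2]
def proj(cam,X,info=None):
    i=info or optics.camera_info(cam)
    K=np.array([[i['fx'],0,i['cx']],[0,i['fy'],i['cy']],[0,0,1.]])
    return cv2.projectPoints(np.array(X,float).reshape(-1,1,3),cv2.Rodrigues(np.array(i['R'],float))[0],np.array(i['t'],float),K,np.array([i['k1'],0,0,0,0.]))[0][:,0]
def save(cam,name,crop=None,scale=1):
    a=optics.grab_frame(cam)
    b=a if crop is None else a[crop[1]:crop[3],crop[0]:crop[2]]
    cv2.imwrite('pics/'+name,cv2.resize(b,None,fx=scale,fy=scale,interpolation=cv2.INTER_CUBIC)[...,::-1]); return a
E
python3 - <<'E'
from h import *
np.set_printoptions(precision=3,suppress=True)
print(state())
for c in ("top","scene"):
    save(c,c+'0.png'); i=optics.camera_info(c); print(c,i)
    for n in ("tray","rake","rake_grip","tray_end_a","tray_end_b"):
        print(n,[(np.round(d['bbox'],1),round(d['confidence'],2)) for d in nets.boxes_of(c,n)[:3]])
E
```

```text
{'time': 0.0, 'joint_pos': array([-1.331,  0.053,  1.614, -0.   ,  1.476, -0.119]), 'joint_vel': array([ 0.   ,  0.   ,  0.001, -0.   ,  0.001, -0.001]), 'joint_efforts': array([  0.001, -39.368, -37.017,  -0.   ,   0.007,   0.   ]), 'tool_pos': array([ 0.219, -0.585,  0.23 ]), 'tool_rot': array([-0.001,  0.984,  0.178, -0.   ]), 'contact_force': array([-0.733,  0.513, -0.434]), 'ft_torque': array([-0.035, -0.047, -0.01 ]), 'grasp_force': 0.0, 'gripper_width': 1.0021366212564864}
top {'fx': 514.8014554619633, 'fy': 514.8014554619633, 'cx': 326.38275391476327, 'cy': 241.7865398393896, 'k1': 0.02820798602176172, 'R': array([[ 0.009, -1.   , -0.012],
       [-0.99 , -0.008, -0.141],
       [ 0.141,  0.013, -0.99 ]]), 't': array([-0.105,  0.562,  0.844])}
tray [(array([231.1, 286.4,  22.9,  46.5]), 0.72), (array([224.3, 288.5, 119.3, 103.4]), 0.64)]
rake [(array([413. , 303.2,  81.2,  55.2]), 0.96), (array([234.4, 190.1,  24.1,  24.6]), 0.39), (array([222.9, 287.6, 123. , 101.3]), 0.3)]
rake_grip [(array([413.1, 306.3,  75.6,  52. ]), 0.91)]
tray_end_a [(array([226.2, 287.1, 126.7,  98.7]), 0.96), (array([207.8, 288.1,  31.7,  36. ]), 0.6)]
tray_end_b [(array([226.2, 287.1, 126.7,  98.7]), 0.96), (array([207.8, 288.1,  31.7,  36. ]), 0.6)]
scene {'fx': 502.5694144469326, 'fy': 502.5694144469326, 'cx': 324.3977902117054, 'cy': 239.34868670901685, 'k1': -0.0960484714655149, 'R': array([[ 0.869, -0.494, -0.   ],
       [-0.237, -0.416, -0.878],
       [ 0.434,  0.763, -0.479]]), 't': array([-0.53 ,  0.156,  0.737])}
tray [(array([299.2, 242.8,  14.4,  17.7]), 0.64)]
rake [(array([329.2, 327. ,  75. ,  73.7]), 0.88)]
rake_grip [(array([327.4, 328. ,  69.1,  73.3]), 0.94), (array([363.4, 232.7,  11.1,  47.6]), 0.67)]
tray_end_a [(array([297.8, 246.1,  14.3,  10.3]), 0.61), (array([389.4, 259.4,  34.4,  34.1]), 0.55)]
tray_end_b [(array([297.8, 246.1,  14.3,  10.3]), 0.61), (array([389.4, 259.4,  34.4,  34.1]), 0.55)]
```

Run:
```python
import cv2
a=cv2.imread('pics/top0.png')[170:400,130:490]
cv2.imwrite('pics/top0c.png',cv2.resize(a,None,fx=2.2,fy=2.2,interpolation=cv2.INTER_CUBIC))
```

```text
(no output)
```

View pics/top0c.png

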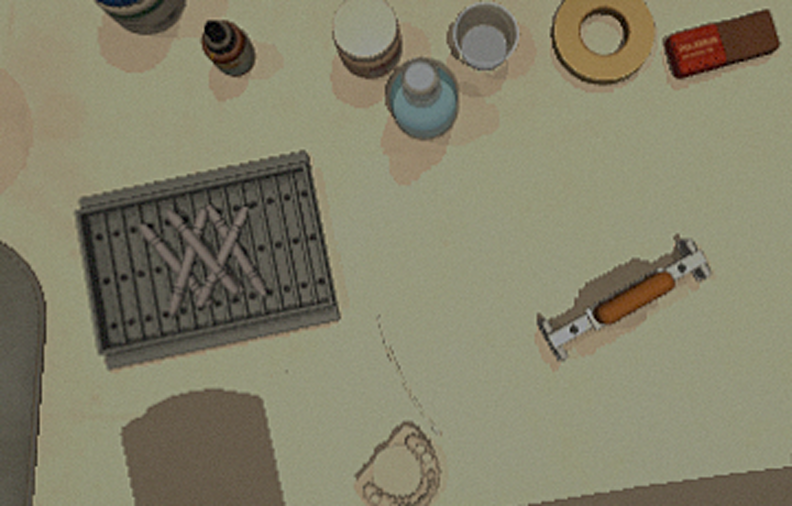

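View pics/scene0.png

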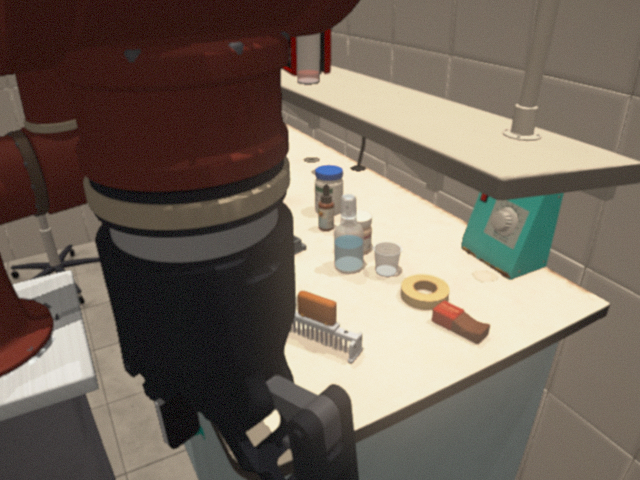

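The top view shows the tray with its corners near crop (80,200), (305,153), (340,315) and (105,367), and the handles piled in its middle. The rake stands at right with its grip near (635,298), running diagonally. In the scene view the arm hides the tray, and the rake is upright at about (328,328).

Run:
```python
from h import *
np.set_printoptions(precision=4,suppress=True)
a=cv2.imread('pics/top0.png'); hsv=cv2.cvtColor(a,cv2.COLOR_BGR2HSV)
m=((hsv[...,0]<18)&(hsv[...,1]>140)&(hsv[...,2]>60)).astype(np.uint8); m[:270]=0;m[350:]=0;m[:,:370]=0;m[:,460:]=0
ys,xs=np.nonzero(m); P=np.array([at_z('top',u,v,.078)[:2] for u,v in zip(xs,ys)])
r=cv2.minAreaRect(P.astype(np.float32)*1000);print('grip',len(P),r)
c=np.array([[80,200],[305,153],[340,315],[105,367]])/2.2+[130,170]
W=np.array([at_z('top',u,v,.011)[:2] for u,v in c]);print(W,W.mean(0))
for i in range(4):
  d=W[(i+1)%4]-W[i];print(np.linalg.norm(d),np.degrees(np.arctan2(d[1],d[0])))
r1=np.array([[550,338],[690,258]])/2.2+[130,170]
R=np.array([at_z('top',u,v,.034)[:2] for u,v in r1]);print('runners',R,R.mean(0))
for k in nets.outline_of('top','tray')[:2]: print(k['bbox'],k['confidence'])
```

```text
grip 332 ((455.7232666015625, -249.4451446533203), (14.661186218261719, 60.11328887939453), 29.876415252685547)
[[ 0.5303  0.1823]
 [ 0.5697  0.003 ]
 [ 0.4407 -0.028 ]
 [ 0.399   0.1555]] [0.4849 0.0782]
0.18357485235341015 -77.60184982970623
0.1326255210366881 -166.50857006891883
0.1881192873958633 102.8314585590806
0.13403909528640173 11.53955718026245
runners [[ 0.4248 -0.1913]
 [ 0.4868 -0.2993]] [ 0.4558 -0.2453]
[224.1, 289.2, 122.0, 99.0] 0.81
```

```bash
cat >> h.py <<'E'
from scipy.spatial.transform import Rotation as Ro
def go(x,y,z,yaw):
    "rows fractions from measured pose to tool-down pose at yaw (deg, tool x)"
    s=state(); w,a,b,c=s['tool_rot']; R=Ro.from_quat([a,b,c,w])
    T=Ro.from_euler('z',yaw,degrees=True)*Ro.from_euler('x',180,degrees=True)
    d=R.inv().apply(np.array([x,y,z])-s['tool_pos'])/.8
    r=(R.inv()*T).as_rotvec()/1.5
    print('t',round(s['time'],2),'pos',s['tool_pos'].round(4),'d',d.round(4),'r',r.round(4),'F',s['contact_force'].round(1),'g',round(s['gripper_width'],3),round(s['grasp_force'],1))
E
python3 -c "
from h import *
go(.456,-.248,.2,-60)"
```

```text
t 0.65 pos [ 0.2195 -0.5852  0.2314] d [ 0.4248 -0.2908  0.0392] r [ 1.000e-04 -0.000e+00  9.373e-01] F [ 1.   0.6 -0.5] g 1.001 0.0
```

```bash
R='x'; python3 -m inch '[{"dx":0.425,"dy":-0.291,"dz":0.039,"rz":0.1},{"dx":0.425,"dy":-0.291,"dz":0.039,"rz":0.2},{"dx":0.425,"dy":-0.291,"dz":0.039,"rz":0.3},{"dx":0.425,"dy":-0.291,"dz":0.039,"rz":0.4},{"dx":0.425,"dy":-0.291,"dz":0.039,"rz":0.5}]' 1
python3 -c "
from h import *
go(.456,-.248,.2,-60)"
```

```text
t 0.65 pos [ 0.2195 -0.5852  0.2314] d [ 0.4248 -0.2908  0.0392] r [ 1.000e-04 -0.000e+00  9.373e-01] F [ 1.   0.6 -0.5] g 1.001 0.0validation failed for argument at $[0]...
```

```bash
python3 -m inch '[{"dx":0.425,"dy":-0.291,"dz":0.039,"rx":0,"ry":0,"rz":0.5},{"dx":0.425,"dy":-0.291,"dz":0.039,"rx":0,"ry":0,"rz":0.5},{"dx":0.425,"dy":-0.291,"dz":0.039,"rx":0,"ry":0,"rz":0.5},{"dx":0.425,"dy":-0.291,"dz":0.039,"rx":0,"ry":0,"rz":0.5},{"dx":0.425,"dy":-0.291,"dz":0.039,"rx":0,"ry":0,"rz":0.5}]' 1
python3 -c "
from h import *
go(.456,-.248,.2,-60)"
```

```text
time: 1.15
tool_pos: [0.3593, -0.3858, 0.2131]
tool_rot: [0.0, 0.983, -0.186, 0.0]
contact_force: [0.7, -0.3, 0.9]
gripper_width: 1.0
grasp_force: 0.0
t 1.15 pos [ 0.3593 -0.3858  0.2131] d [ 0.0495 -0.2045  0.0164] r [ 0.     -0.0005  0.4485] F [ 0.7 -0.3  0.9] g 1.0 0.0
```

```bash
python3 -m inch '[{"dx":0.05,"dy":-0.2,"dz":0.016,"rx":0,"ry":0,"rz":0.44},{"dx":0.05,"dy":-0.2,"dz":0.016,"rx":0,"ry":0,"rz":0.44},{"dx":0.05,"dy":-0.2,"dz":0.016,"rx":0,"ry":0,"rz":0.44},{"dx":0.05,"dy":-0.2,"dz":0.016,"rx":0,"ry":0,"rz":0.44},{"dx":0.05,"dy":-0.2,"dz":0.016,"rx":0,"ry":0,"rz":0.44}]' 1
python3 -m inch '[{"dx":0,"dy":0,"dz":0,"rx":0,"ry":0,"rz":0},{"dx":0,"dy":0,"dz":0,"rx":0,"ry":0,"rz":0}]' | tail -0
python3 - <<'E'
from h import *
np.set_printoptions(precision=4,suppress=True)
go(.456,-.248,.2,-60)
i=optics.camera_info('wrist'); a=save('wrist','w1.png')
print([(np.round(d['bbox'],1),d['confidence']) for d in nets.boxes_of('wrist','rake_grip')[:2]])
hsv=cv2.cvtColor(a,cv2.COLOR_RGB2HSV)
m=((hsv[...,0]<18)&(hsv[...,1]>140)&(hsv[...,2]>60)).astype(np.uint8)
n,l,st,ce=cv2.connectedComponentsWithStats(m); k=1+st[1:,4].argmax(); print(st[k],ce[k])
ys,xs=np.nonzero(l==k); P=np.array([at_z('wrist',u,v,.08,i)[:2] for u,v in zip(xs[::5],ys[::5])])
print(cv2.minAreaRect(P.astype(np.float32)*1000))
E
```

```text
time: 1.65
tool_pos: [0.4549, -0.2494, 0.1999]
tool_rot: [-0.001, 0.871, -0.492, -0.0]
contact_force: [0.0, -0.5, -0.2]
gripper_width: 0.999
grasp_force: 0.0
t 1.85 pos [ 0.4534 -0.2527  0.2004] d [-0.0034 -0.0058  0.0005] r [ 0.     -0.0002  0.014 ] F [ 0.4 -0.1 -0.5] g 1.002 0.0
[(array([319.3, 214.8,  42.4, 154.3]), 0.76)]
[ 112    0   49   53 2026] [136.7507  23.2147]
((625.5574951171875, -311.517578125), (27.542194366455078, 30.411128997802734), 15.514814376831055)Exception ignored on flushing sys.stdout:
BrokenPipeError: [Errno 32] Broken pipe
```

View pics/w1.png

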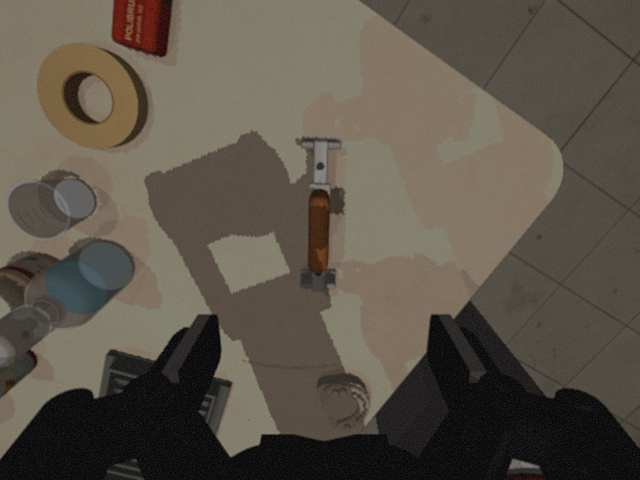

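The wrist view shows the grip upright in the picture at about (318,232), columns 308–329. The rake is between the fingers' columns, but ahead of them along the tool's x.

Run:
```python
from h import *
i=optics.camera_info('wrist'); a=cv2.imread('pics/w1.png')
hsv=cv2.cvtColor(a,cv2.COLOR_BGR2HSV)
m=((hsv[...,0]<18)&(hsv[...,1]>140)&(hsv[...,2]>40)).astype(np.uint8); m[:,:290]=0;m[:,345:]=0;m[:180]=0;m[285:]=0
ys,xs=np.nonzero(m); print(xs.min(),xs.max(),ys.min(),ys.max())
P=np.array([at_z('wrist',u,v,.078,i)[:2] for u,v in zip(xs,ys)])
r=cv2.minAreaRect(P.astype(np.float32)*1000); print(r)
go(*np.array(r[0])/1000,.2,-60)
```

```text
309 329 191 272
((455.6768798828125, -251.385986328125), (14.81334400177002, 64.4753189086914), 30.368837356567383)
t 1.95 pos [ 0.4532 -0.2531  0.2004] d [-0.0003 -0.0038  0.0005] r [-0.     -0.0002  0.0129] F [0.2 0.6 0. ] g 1.003 0.0
```

```bash
python3 -m inch '[{"dx":0,"dy":-0.0035,"dz":0.05,"rx":0,"ry":0,"rz":0.013},{"dx":0,"dy":-0.0035,"dz":0.1,"rx":0,"ry":0,"rz":0.013},{"dx":0,"dy":-0.0035,"dz":0.15,"rx":0,"ry":0,"rz":0.013},{"dx":0,"dy":-0.0035,"dz":0.191,"rx":0,"ry":0,"rz":0.013},{"dx":0,"dy":-0.0035,"dz":0.191,"rx":0,"ry":0,"rz":0.013}]' 0
python3 -m inch '[{"dx":0,"dy":0,"dz":0,"rx":0,"ry":0,"rz":0},{"dx":0,"dy":0,"dz":0,"rx":0,"ry":0,"rz":0},{"dx":0,"dy":0,"dz":0,"rx":0,"ry":0,"rz":0},{"dx":0,"dy":0,"dz":0,"rx":0,"ry":0,"rz":0},{"dx":0,"dy":0,"dz":0,"rx":0,"ry":0,"rz":0}]' -1
python3 -m inch '[{"dx":0,"dy":0,"dz":0,"rx":0,"ry":0,"rz":0},{"dx":0,"dy":0,"dz":0,"rx":0,"ry":0,"rz":0},{"dx":0,"dy":0,"dz":0,"rx":0,"ry":0,"rz":0}]' -1
python3 -c "
from h import *
go(.4557,-.2505,.12,-60)"
```

```text
time: 2.45
tool_pos: [0.4518, -0.249, 0.0421]
tool_rot: [-0.001, 0.866, -0.5, -0.005]
contact_force: [-0.6, 0.6, -0.6]
gripper_width: 0.496
grasp_force: 0.0
time: 2.95
tool_pos: [0.4574, -0.2524, 0.05]
tool_rot: [0.0, 0.866, -0.5, 0.002]
contact_force: [-0.9, -0.2, 6.9]
gripper_width: 0.179
grasp_force: 61.6
time: 3.25
tool_pos: [0.4574, -0.2524, 0.05]
tool_rot: [0.0, 0.866, -0.5, 0.002]
contact_force: [-0.1, -0.5, 5.8]
gripper_width: 0.176
grasp_force: 61.6
t 3.25 pos [ 0.4574 -0.2524  0.05  ] d [-0.0027  0.0005 -0.0875] r [-0.0009 -0.0028 -0.0003] F [-0.1 -0.5  5.8] g 0.176 61.6
```

```bash
python3 -m inch '[{"dx":0,"dy":0,"dz":-0.05,"rx":0,"ry":0,"rz":0},{"dx":0,"dy":0,"dz":-0.1,"rx":0,"ry":0,"rz":0},{"dx":0,"dy":0,"dz":-0.12,"rx":0,"ry":0,"rz":0},{"dx":0,"dy":0,"dz":-0.12,"rx":0,"ry":0,"rz":0}]' -1
python3 -c "
from h import *
print(at_z('top',323,229,0),at_z('top',323,213,.06))
go(.501,.006,.145,12.6)"
```

```text
time: 3.65
tool_pos: [0.4574, -0.2522, 0.1465]
tool_rot: [0.0, 0.866, -0.5, 0.003]
contact_force: [0.4, 0.7, -1.9]
gripper_width: 0.179
grasp_force: 60.4
[ 0.59119976 -0.09297327  0.        ] [ 0.60851258 -0.09391908  0.06      ]
t 3.65 pos [ 0.4574 -0.2522  0.1465] d [-0.2524 -0.2084  0.001 ] r [ 0.001  -0.0043 -0.845 ] F [ 0.4  0.7 -1.9] g 0.179 60.4
```

```bash
python3 -m inch '[{"dx":-0.252,"dy":-0.208,"dz":0,"rx":0.001,"ry":-0.004,"rz":-0.42},{"dx":-0.252,"dy":-0.208,"dz":0,"rx":0.001,"ry":-0.004,"rz":-0.42},{"dx":-0.252,"dy":-0.208,"dz":0,"rx":0.001,"ry":-0.004,"rz":-0.42},{"dx":-0.252,"dy":-0.208,"dz":0,"rx":0.001,"ry":-0.004,"rz":-0.42},{"dx":-0.252,"dy":-0.208,"dz":0,"rx":0.001,"ry":-0.004,"rz":-0.42}]' -1
python3 -c "
from h import *
go(.501,.006,.145,12.6)"
```

```text
time: 4.15
tool_pos: [0.4957, -0.0024, 0.1404]
tool_rot: [-0.002, 0.979, -0.206, -0.004]
contact_force: [0.9, -0.7, -1.8]
gripper_width: 0.178
grasp_force: 60.3
t 4.15 pos [ 0.4957 -0.0024  0.1404] d [ 0.0018 -0.0123 -0.0058] r [-0.0034  0.0055 -0.4233] F [ 0.9 -0.7 -1.8] g 0.178 60.3
```

```bash
python3 -m inch '[{"dx":-0.001,"dy":-0.002,"dz":-0.001,"rx":0,"ry":0,"rz":-0.42},{"dx":-0.001,"dy":-0.002,"dz":-0.001,"rx":0,"ry":0,"rz":-0.42},{"dx":-0.001,"dy":-0.002,"dz":-0.001,"rx":0,"ry":0,"rz":-0.42},{"dx":-0.001,"dy":-0.002,"dz":-0.001,"rx":0,"ry":0,"rz":-0.42},{"dx":-0.001,"dy":-0.002,"dz":-0.001,"rx":0,"ry":0,"rz":-0.42}]' -1
python3 -m inch '[{"dx":0,"dy":0,"dz":0,"rx":0,"ry":0,"rz":0},{"dx":0,"dy":0,"dz":0,"rx":0,"ry":0,"rz":0}]' -1
python3 - <<'E'
from h import *
go(.501,.006,.145,12.6)
i=optics.camera_info('wrist'); print(i['R'],i['t'],-np.array(i['R']).T@i['t']); save('wrist','w2.png')
E
```

```text
time: 4.65
tool_pos: [0.4955, -0.0023, 0.1409]
tool_rot: [-0.003, 0.994, 0.108, -0.004]
contact_force: [-0.3, -0.1, -2.3]
gripper_width: 0.172
grasp_force: 60.4
time: 4.85
tool_pos: [0.4961, -0.0026, 0.1421]
tool_rot: [-0.003, 0.994, 0.105, -0.003]
contact_force: [0.4, 0.2, -1.1]
gripper_width: 0.179
grasp_force: 60.4
t 4.85 pos [ 0.4961 -0.0026  0.1421] d [ 0.0082 -0.0093 -0.0036] r [-0.0046  0.0036 -0.0057] F [ 0.4  0.2 -1.1] g 0.179 60.4
[[ 0.21011964 -0.97764929 -0.00718369]
 [-0.92105137 -0.20040903  0.33391705]
 [-0.32789344 -0.06354598 -0.94257509]] [-0.10622144  0.44210009  0.45784444] [0.57964029 0.01384771 0.28316495]
```

View pics/w2.png

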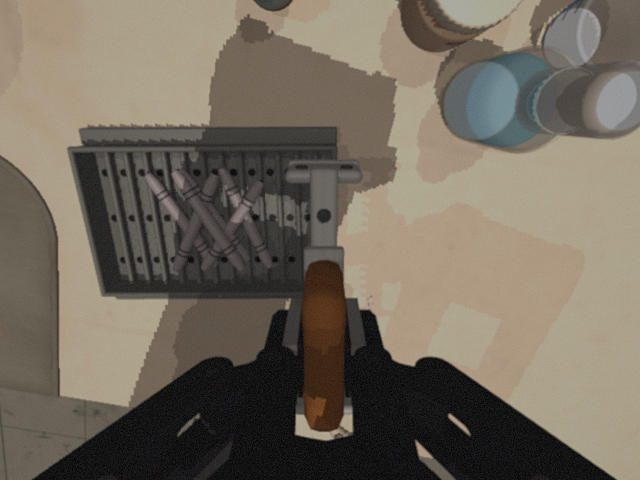

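The wrist view shows the tray from about (70,148) to (337,297) with its far ledge edge near row 128. The handles lie in columns 148–270. The rake's far runner is at (323,170), held straight in the grip.

```bash
cat > fit.py <<'E'
from h import *
from scipy.optimize import minimize
np.set_printoptions(precision=4,suppress=True)
def fit(img,info,segs,p0,zoff=0.,seeds=(0.006,0.003)):
    g=cv2.GaussianBlur(cv2.cvtColor(img,cv2.COLOR_BGR2GRAY).astype(np.float32),(0,0),1.2)
    gx=cv2.Sobel(g,cv2.CV_32F,1,0)/8;gy=cv2.Sobel(g,cv2.CV_32F,0,1)/8
    def score(p):
        c,s=np.cos(p[2]),np.sin(p[2]);tot=0
        for a,b in segs:
            L=np.linspace(a,b,60);W=np.c_[p[0]+c*L[:,0]-s*L[:,1],p[1]+s*L[:,0]+c*L[:,1],L[:,2]+zoff]
            q=proj('wrist',W,info).astype(np.float32);d=q[-1]-q[0];n=np.array([-d[1],d[0]])/np.linalg.norm(d)
            m=lambda G:cv2.remap(G,q[:,:1],q[:,1:],cv2.INTER_LINEAR)[:,0]
            tot+=abs((m(gx)*n[0]+m(gy)*n[1]).mean())
        return -tot/len(segs)
    best=None
    for dx in np.linspace(-.008,.008,9):
        for dy in np.linspace(-.008,.008,9):
            for da in np.radians([-1.5,-.5,.5,1.5]):
                v=score(p0+[dx,dy,da])
                if best is None or v<best[0]: best=(v,p0+[dx,dy,da])
    r=minimize(score,best[1],method='Nelder-Mead',options=dict(initial_simplex=best[1]+np.array([[0,0,0],[.002,0,0],[0,.002,0],[0,0,.01]])))
    return r.x,-r.fun
E
python3 - <<'E'
from fit import *
img=cv2.imread('pics/w2.png'); i=optics.camera_info('wrist'); s=state()
T=[((.069,-.05,.011),(.069,.093,.011)),((.057,-.05,.028),(.057,.093,.028)),((.054,-.04,.028),(.054,.089,.028)),((-.054,-.04,.028),(-.054,.089,.028)),((-.057,-.04,.028),(-.057,.093,.028)),((.057,.093,.028),(-.057,.093,.028)),((.054,.089,.028),(-.054,.089,.028))]
p,f=fit(img,i,T,np.array([.485,.078,np.radians(12.6)])); print('tray',p,np.degrees(p[2]),f)
z=s['tool_pos'][2]-.05
Rk=[((.068,-.018,.034),(.068,.018,.034)),((.060,-.018,.034),(.060,-.01,.034)),((.06,.01,.034),(.06,.018,.034)),((.068,-.018,.034),(.06,-.018,.034)),((.068,.018,.034),(.06,.018,.034)),((.055,.009,.043),(.035,.009,.043)),((.055,-.009,.043),(.035,-.009,.043))]
q,f=fit(img,i,Rk,np.array([*s['tool_pos'][:2],np.radians(12.6)]),z); print('rake',q,np.degrees(q[2]),f,'tcp',s['tool_pos'],z)
for segs,pp,zz,col in((T,p,0,(0,255,0)),(Rk,q,z,(0,0,255))):
    c,sn=np.cos(pp[2]),np.sin(pp[2])
    for a,b in segs:
        L=np.array([a,b]);W=np.c_[pp[0]+c*L[:,0]-sn*L[:,1],pp[1]+sn*L[:,0]+c*L[:,1],L[:,2]+zz]
        u=(proj('wrist',W,i)*16).astype(int);cv2.line(img,tuple(map(int,u[0])),tuple(map(int,u[1])),col,1,cv2.LINE_AA,4)
cv2.imwrite('pics/w2o.png',cv2.resize(img[110:320,50:400],None,fx=2.2,fy=2.2))
E
```

```text
tray [0.4851 0.0793 0.2189] 12.539897733077815 9.131742477416992
rake [ 0.494  -0.0081  0.237 ] 13.58067100322717 4.474804878234863 tcp [ 0.4964 -0.0027  0.1426] 0.09260952914246899
```

View pics/w2o.png

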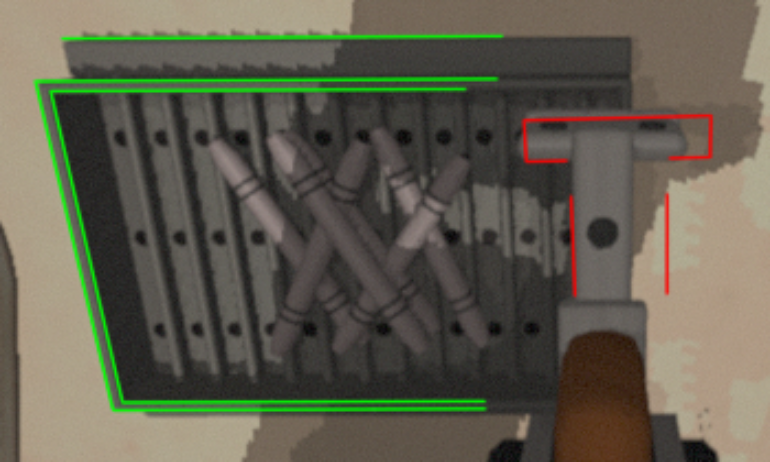

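Run:
```python
from fit import *
i=optics.camera_info('wrist'); s=state(); z=s['tool_pos'][2]-.05; w,a,b,c=s['tool_rot']
yaw=2*np.arctan2(b,a); ex=np.array([np.cos(yaw),np.sin(yaw)]);ey=np.array([-ex[1],ex[0]])
def loc(u,v,h):
    P=at_z('wrist',u/2.2+50,v/2.2+110,z+h,i)[:2]-s['tool_pos'][:2]; return np.array([P@ex,P@ey])
print(np.degrees(yaw))
for n,u,v,h in(('runner mid',606,140,.034),('beam',601.5,210,.038),('block',602.5,310,.043),('grip far end',603,333,.075)): print(n,loc(u,v,h))
t=np.array([.4851,.0793]);ya=.2189;tx=np.array([np.cos(ya),np.sin(ya)]);ty=np.array([-tx[1],tx[0]])
d=s['tool_pos'][:2]-t;print('tcp in tray',d@tx,d@ty)
```

```text
12.118760144792937
runner mid [ 0.0601 -0.0011]
beam [ 0.0472 -0.0002]
block [ 0.0282 -0.0005]
grip far end [ 0.0366 -0.0007]
tcp in tray -0.006756248454116579 -0.08248297462246428
```

```bash
cat >> h.py <<'E'
TC=np.array([.4851,.0793]);YA=.2189
TX=np.array([np.cos(YA),np.sin(YA)]);TY=np.array([-TX[1],TX[0]])
def tl():
    d=state()['tool_pos'][:2]-TC; return (d@TX).round(4),(d@TY).round(4)
def got(x,y,z): go(*(TC+x*TX+y*TY),z,np.degrees(YA)); print('tcp in tray',tl())
E
python3 -c "
from h import *
got(.003,-.0735,.088)"
```

```text
t 4.9 pos [ 0.4964 -0.0027  0.1426] d [ 0.0124 -0.0109  0.0683] r [-0.0044  0.0031 -0.0049] F [ 0.3 -0.7 -1.9] g 0.179 60.4
tcp in tray (np.float64(-0.0068), np.float64(-0.0825))
```

```bash
python3 -m inch '[{"dx":0.0124,"dy":-0.0109,"dz":0.02,"rx":-0.0044,"ry":0.003,"rz":-0.005},{"dx":0.0124,"dy":-0.0109,"dz":0.045,"rx":-0.0044,"ry":0.003,"rz":-0.005},{"dx":0.0124,"dy":-0.0109,"dz":0.068,"rx":-0.0044,"ry":0.003,"rz":-0.005},{"dx":0.0124,"dy":-0.0109,"dz":0.068,"rx":-0.0044,"ry":0.003,"rz":-0.005},{"dx":0.0124,"dy":-0.0109,"dz":0.068,"rx":-0.0044,"ry":0.003,"rz":-0.005}]' -1
python3 - <<'E'
from h import *
got(.003,-.0735,.061)
i=optics.camera_info('wrist'); a=save('wrist','w3.png',(200,100,440,300),3.3)
p=lambda x,y,z: proj('wrist',[[*(TC+x*TX+y*TY),z]],i)[0].round(1)
cv2.imwrite('pics/w3f.png',a[...,::-1])
print('wall outer',p(.057,-.05,.028),'ledge',p(.069,-.05,.011))
E
```

```text
time: 5.4
tool_pos: [0.5047, 0.0081, 0.0896]
tool_rot: [0.0, 0.994, 0.109, 0.001]
contact_force: [0.7, -0.2, -1.3]
gripper_width: 0.179
grasp_force: 60.3
t 5.4 pos [0.5047 0.0081 0.0896] d [-0.0008 -0.0003  0.0357] r [ 0.0004 -0.0008  0.0003] F [ 0.7 -0.2 -1.3] g 0.179 60.3
tcp in tray (np.float64(0.0036), np.float64(-0.0738))
wall outer [280.  173.3] ledge [282.4 148.2]
```

View pics/w3.png

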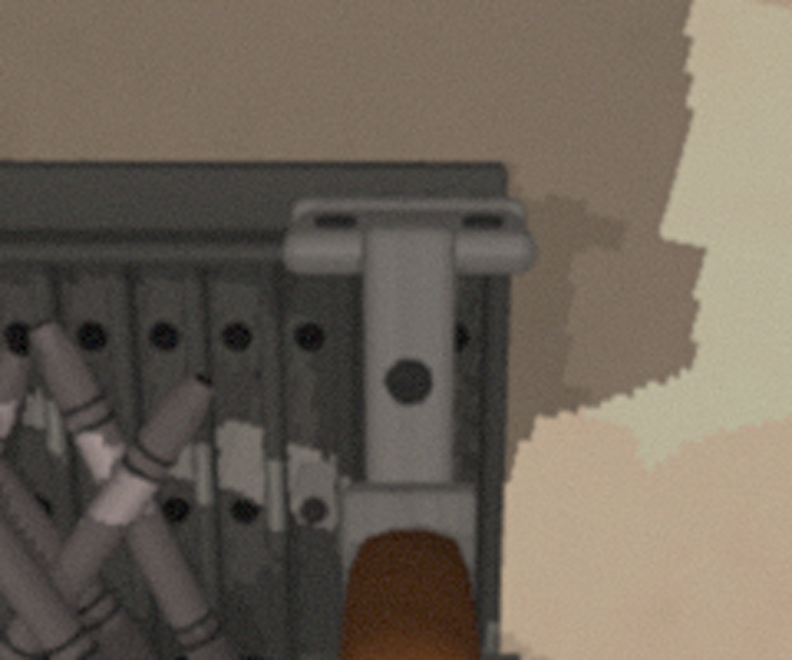

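Run:
```python
from h import *
i=optics.camera_info('wrist'); z=state()['tool_pos'][2]-.05
for u,v,h in((408,228,.034),(408,250,.034),(408,272,.034),(408,198,.0),(408,200,.005),(410,272,.028),(408,381,.038)):
    d=at_z('wrist',u/3.3+200,v/3.3+100,z+h,i)[:2]-TC; print(u,v,h,d@TX,d@TY)
print(tl())
```

```text
408 228 0.034 0.06641951050592818 -0.07440257194552233
408 250 0.034 0.06358285095256591 -0.0744048237823113
408 272 0.034 0.0607120631615838 -0.07440710278378125
408 198 0.0 0.0663564346479582 -0.07443118827404595
408 200 0.005 0.06662786228479889 -0.07442677188845116
410 272 0.028 0.05966587162020106 -0.07468499134472065
408 381 0.038 0.0470363229024565 -0.07441459976843742
(np.float64(0.0043), np.float64(-0.074))
```

```bash
python3 -m inch '[{"dx":0.001,"dy":0,"dz":0.008,"rx":0,"ry":0,"rz":0},{"dx":0.001,"dy":0,"dz":0.014,"rx":0,"ry":0,"rz":0},{"dx":0.001,"dy":0,"dz":0.02,"rx":0,"ry":0,"rz":0},{"dx":0.001,"dy":0,"dz":0.024,"rx":0,"ry":0,"rz":0},{"dx":0.001,"dy":0,"dz":0.024,"rx":0,"ry":0,"rz":0}]' -1
python3 -c "
from h import *
got(.005,-.0735,.061);print(state()['ft_torque'])"
```

```text
time: 5.95
tool_pos: [0.5053, 0.0083, 0.0699]
tool_rot: [0.0, 0.994, 0.11, 0.0]
contact_force: [-0.1, 0.4, -1.3]
gripper_width: 0.179
grasp_force: 60.3
t 5.95 pos [0.5053 0.0083 0.0699] d [ 0.0009 -0.0002  0.0111] r [ 0.0003 -0.0006  0.0005] F [-0.1  0.4 -1.3] g 0.179 60.3
tcp in tray (np.float64(0.0043), np.float64(-0.0737))
[ 0.0370407  -0.00167783 -0.00272572]
```

```bash
python3 -m inch '[{"dx":0,"dy":0,"dz":0.004,"rx":0,"ry":0,"rz":0},{"dx":0,"dy":0,"dz":0.008,"rx":0,"ry":0,"rz":0},{"dx":0,"dy":0,"dz":0.011,"rx":0,"ry":0,"rz":0},{"dx":0,"dy":0,"dz":0.012,"rx":0,"ry":0,"rz":0},{"dx":0,"dy":0,"dz":0.012,"rx":0,"ry":0,"rz":0}]' -1
python3 -c "
from h import *
got(.0045,-.0735,.061);print(state()['ft_torque'])"
```

```text
time: 6.45
tool_pos: [0.5059, 0.0083, 0.0611]
tool_rot: [0.0, 0.994, 0.11, 0.001]
contact_force: [-0.6, -0.7, -1.2]
gripper_width: 0.177
grasp_force: 60.5
t 6.45 pos [0.5059 0.0083 0.0611] d [-0.0005 -0.0005  0.0001] r [ 0.0007 -0.0016  0.0005] F [-0.6 -0.7 -1.2] g 0.177 60.5
tcp in tray (np.float64(0.0049), np.float64(-0.0739))
[ 0.05734462 -0.0444133  -0.01959482]
```

```bash
python3 -m inch '[{"dx":0,"dy":0,"dz":0.002,"rx":0,"ry":0,"rz":0},{"dx":0,"dy":-0.005,"dz":0.002,"rx":0,"ry":0,"rz":0},{"dx":0,"dy":-0.01,"dz":0.002,"rx":0,"ry":0,"rz":0},{"dx":0,"dy":-0.015,"dz":0.002,"rx":0,"ry":0,"rz":0},{"dx":0,"dy":-0.02,"dz":0.002,"rx":0,"ry":0,"rz":0}]' -1
python3 -m inch '[{"dx":0,"dy":-0.005,"dz":0,"rx":0,"ry":0,"rz":0},{"dx":0,"dy":-0.01,"dz":0,"rx":0,"ry":0,"rz":0},{"dx":0,"dy":-0.015,"dz":0,"rx":0,"ry":0,"rz":0},{"dx":0,"dy":-0.02,"dz":0,"rx":0,"ry":0,"rz":0},{"dx":0,"dy":-0.025,"dz":0,"rx":0,"ry":0,"rz":0}]' -1
python3 -m inch '[{"dx":0,"dy":-0.005,"dz":0,"rx":0,"ry":0,"rz":0},{"dx":0,"dy":-0.01,"dz":0,"rx":0,"ry":0,"rz":0},{"dx":0,"dy":-0.015,"dz":0,"rx":0,"ry":0,"rz":0},{"dx":0,"dy":-0.02,"dz":0,"rx":0,"ry":0,"rz":0},{"dx":0,"dy":-0.025,"dz":0,"rx":0,"ry":0,"rz":0}]' -1
python3 -c "
from h import *
got(.0045,-.0735,.061);print(state()['ft_torque'])"
```

```text
time: 6.95
tool_pos: [0.5036, 0.0239, 0.061]
tool_rot: [0.001, 0.994, 0.11, 0.003]
contact_force: [-0.3, -1.7, 5.6]
gripper_width: 0.181
grasp_force: 61.3
time: 7.45
tool_pos: [0.4993, 0.0435, 0.061]
tool_rot: [0.001, 0.994, 0.11, 0.003]
contact_force: [-0.5, -1.0, 5.6]
gripper_width: 0.18
grasp_force: 61.4
time: 7.95
tool_pos: [0.4949, 0.063, 0.061]
tool_rot: [0.001, 0.994, 0.11, 0.003]
contact_force: [0.7, -0.9, 5.6]
gripper_width: 0.178
grasp_force: 61.6
t 7.95 pos [0.4949 0.063  0.061 ] d [-0.0021  0.0693  0.0001] r [ 0.0015 -0.0034  0.0007] F [ 0.7 -0.9  5.6] g 0.178 61.6
tcp in tray (np.float64(0.0061), np.float64(-0.018))
[-0.28933582  0.02327234  0.03030976]
```

```bash
for k in 1; do python3 -m inch '[{"dx":-0.0005,"dy":-0.005,"dz":0,"rx":0,"ry":0,"rz":0},{"dx":-0.0005,"dy":-0.01,"dz":0,"rx":0,"ry":0,"rz":0},{"dx":-0.0005,"dy":-0.015,"dz":0,"rx":0,"ry":0,"rz":0},{"dx":-0.0005,"dy":-0.02,"dz":0,"rx":0,"ry":0,"rz":0},{"dx":-0.0005,"dy":-0.025,"dz":0,"rx":0,"ry":0,"rz":0}]' -1; done
python3 -m inch '[{"dx":-0.0005,"dy":-0.005,"dz":0,"rx":0,"ry":0,"rz":0},{"dx":-0.0005,"dy":-0.01,"dz":0,"rx":0,"ry":0,"rz":0},{"dx":-0.0005,"dy":-0.015,"dz":0,"rx":0,"ry":0,"rz":0},{"dx":-0.0005,"dy":-0.02,"dz":0,"rx":0,"ry":0,"rz":0},{"dx":-0.0005,"dy":-0.025,"dz":0,"rx":0,"ry":0,"rz":0}]' -1
python3 - <<'E'
from h import *
got(.0045,-.0735,.061)
a=save('wrist','w4.png'); b=optics.grab_frame('top')
c=np.hstack([cv2.resize(a[80:330,20:420],(560,350)),cv2.resize(b[230:345,160:290],(230,203))[:,:].copy() if 0 else np.zeros((350,1,3),np.uint8)])
t=cv2.resize(b[225:350,155:295],(392,350),interpolation=cv2.INTER_CUBIC)
cv2.imwrite('pics/w4c.png',np.hstack([cv2.resize(a[80:330,20:310],(406,350)),t])[...,::-1])
E
```

```text
time: 8.45
tool_pos: [0.4902, 0.0825, 0.061]
tool_rot: [0.001, 0.994, 0.11, 0.003]
contact_force: [0.6, -0.8, 5.2]
gripper_width: 0.18
grasp_force: 61.6
time: 8.95
tool_pos: [0.4854, 0.102, 0.061]
tool_rot: [0.001, 0.994, 0.11, 0.003]
contact_force: [1.0, -0.9, 6.0]
gripper_width: 0.179
grasp_force: 61.6
t 8.95 pos [0.4854 0.102  0.061 ] d [-0.0011  0.1194  0.0002] r [ 0.0014 -0.0034  0.0008] F [ 1.  -0.9  6. ] g 0.179 61.6
tcp in tray (np.float64(0.0053), np.float64(0.022))
```

View pics/w4c.png

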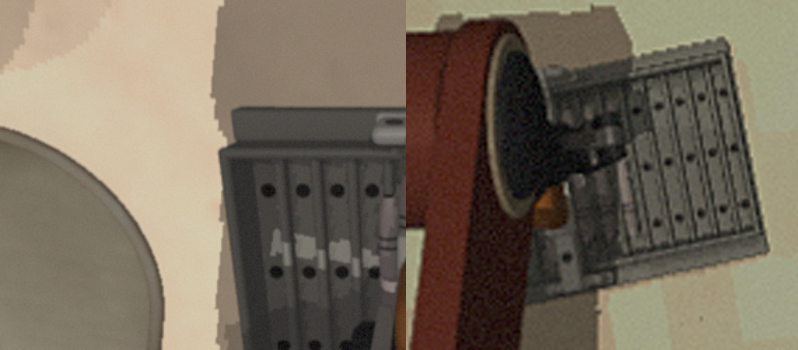

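Handles already lie in grooves behind the rake, and one shows ahead of it at about (388,240) in the left half. I'll keep sweeping.

```bash
python3 -m inch '[{"dx":-0.0002,"dy":-0.005,"dz":0,"rx":0,"ry":0,"rz":0},{"dx":-0.0002,"dy":-0.01,"dz":0,"rx":0,"ry":0,"rz":0},{"dx":-0.0002,"dy":-0.015,"dz":0,"rx":0,"ry":0,"rz":0},{"dx":-0.0002,"dy":-0.02,"dz":0,"rx":0,"ry":0,"rz":0},{"dx":-0.0002,"dy":-0.025,"dz":0,"rx":0,"ry":0,"rz":0}]' -1
python3 -m inch '[{"dx":-0.0002,"dy":-0.005,"dz":0,"rx":0,"ry":0,"rz":0},{"dx":-0.0002,"dy":-0.01,"dz":0,"rx":0,"ry":0,"rz":0},{"dx":-0.0002,"dy":-0.015,"dz":0,"rx":0,"ry":0,"rz":0},{"dx":-0.0002,"dy":-0.02,"dz":0,"rx":0,"ry":0,"rz":0},{"dx":-0.0002,"dy":-0.025,"dz":0,"rx":0,"ry":0,"rz":0}]' -1
python3 -m inch '[{"dx":-0.0002,"dy":-0.004,"dz":0,"rx":0,"ry":0,"rz":0},{"dx":-0.0002,"dy":-0.008,"dz":0,"rx":0,"ry":0,"rz":0},{"dx":0,"dy":-0.008,"dz":0,"rx":0,"ry":0,"rz":0}]' -1
python3 - <<'E'
from h import *
got(.0045,-.0735,.061)
E
```

```text
time: 9.55
tool_pos: [0.4809, 0.1215, 0.061]
tool_rot: [0.001, 0.994, 0.11, 0.003]
contact_force: [-0.5, -1.9, 5.8]
gripper_width: 0.18
grasp_force: 61.5
time: 10.05
tool_pos: [0.4764, 0.1411, 0.0609]
tool_rot: [0.001, 0.994, 0.11, 0.003]
contact_force: [0.5, -0.4, 5.8]
gripper_width: 0.176
grasp_force: 61.6
time: 10.35
tool_pos: [0.4748, 0.1476, 0.061]
tool_rot: [0.0, 0.994, 0.11, 0.002]
contact_force: [-0.7, -0.9, 6.2]
gripper_width: 0.176
grasp_force: 61.7
t 10.35 pos [0.4748 0.1476 0.061 ] d [-5.000e-04  1.781e-01  1.000e-04] r [ 0.0007 -0.0032  0.0009] F [-0.7 -0.9  6.2] g 0.176 61.7
tcp in tray (np.float64(0.0047), np.float64(0.069))
```

```bash
python3 -m inch '[{"dx":0.0002,"dy":0.0075,"dz":0,"rx":0,"ry":0,"rz":0},{"dx":0.0002,"dy":0.015,"dz":0,"rx":0,"ry":0,"rz":0},{"dx":0.0002,"dy":0.0225,"dz":0,"rx":0,"ry":0,"rz":0},{"dx":0.0002,"dy":0.03,"dz":0,"rx":0,"ry":0,"rz":0},{"dx":0.0002,"dy":0.0375,"dz":0,"rx":0,"ry":0,"rz":0}]' -1
python3 -m inch '[{"dx":0,"dy":0.0075,"dz":0,"rx":0,"ry":0,"rz":0},{"dx":0,"dy":0.015,"dz":0,"rx":0,"ry":0,"rz":0},{"dx":0,"dy":0.0225,"dz":0,"rx":0,"ry":0,"rz":0},{"dx":0,"dy":0.03,"dz":0,"rx":0,"ry":0,"rz":0},{"dx":0,"dy":0.0375,"dz":0,"rx":0,"ry":0,"rz":0}]' -1
python3 -m inch '[{"dx":0,"dy":0.0075,"dz":0,"rx":0,"ry":0,"rz":0},{"dx":0,"dy":0.015,"dz":0,"rx":0,"ry":0,"rz":0},{"dx":0,"dy":0.0225,"dz":0,"rx":0,"ry":0,"rz":0},{"dx":0,"dy":0.03,"dz":0,"rx":0,"ry":0,"rz":0},{"dx":0,"dy":0.0375,"dz":0,"rx":0,"ry":0,"rz":0}]' -1
python3 -m inch '[{"dx":0,"dy":0.0075,"dz":0,"rx":0,"ry":0,"rz":0},{"dx":0,"dy":0.015,"dz":0,"rx":0,"ry":0,"rz":0},{"dx":0,"dy":0.0225,"dz":0,"rx":0,"ry":0,"rz":0},{"dx":0,"dy":0.03,"dz":0,"rx":0,"ry":0,"rz":0},{"dx":0,"dy":0.0375,"dz":0,"rx":0,"ry":0,"rz":0}]' -1
python3 - <<'E'
from h import *
got(.0045,-.0735,.061)
a=save('wrist','w5.png')
t=optics.grab_frame('top')
b=cv2.resize(t[225:350,155:295],(392,350),interpolation=cv2.INTER_CUBIC)
cv2.imwrite('pics/w5c.png',np.hstack([cv2.resize(a[80:330,20:310],(406,350)),b])[...,::-1])
E
```

```text
time: 10.85
tool_pos: [0.4816, 0.1184, 0.061]
tool_rot: [-0.0, 0.994, 0.11, 0.003]
contact_force: [-1.7, 0.9, 6.6]
gripper_width: 0.173
grasp_force: 61.7
time: 11.35
tool_pos: [0.4881, 0.089, 0.061]
tool_rot: [-0.0, 0.994, 0.11, 0.003]
contact_force: [-0.2, 0.7, 6.6]
gripper_width: 0.177
grasp_force: 61.7
time: 11.85
tool_pos: [0.4947, 0.0596, 0.061]
tool_rot: [-0.0, 0.994, 0.11, 0.003]
contact_force: [0.2, 1.4, 6.5]
gripper_width: 0.18
grasp_force: 61.7
time: 12.35
tool_pos: [0.5012, 0.0303, 0.061]
tool_rot: [0.0, 0.994, 0.11, 0.002]
contact_force: [-0.5, 0.1, 5.7]
gripper_width: 0.176
grasp_force: 61.7
t 12.35 pos [0.5012 0.0303 0.061 ] d [-0.0008  0.0277 -0.    ] r [ 0.0004 -0.0033  0.0006] F [-0.5  0.1  5.7] g 0.176 61.7
tcp in tray (np.float64(0.0051), np.float64(-0.0513))
```

View pics/w5c.png

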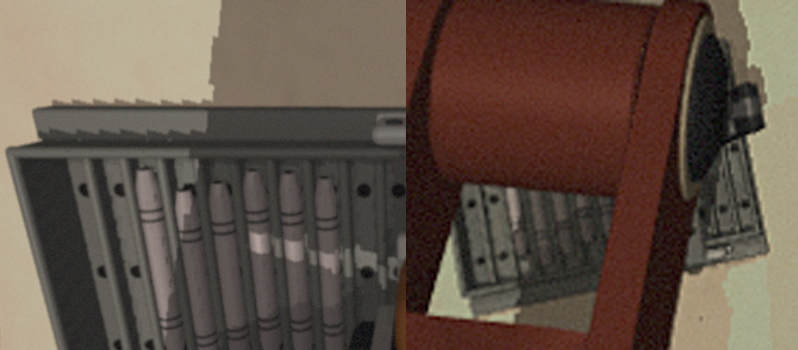

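All six handles lie parallel in six neighbouring grooves, at columns 150, 187, 222, 258, 292 and 328. I'll lift the rake and check them with an overlay.

```bash
python3 -m inch '[{"dx":0,"dy":0,"dz":-0.02,"rx":0,"ry":0,"rz":0},{"dx":0,"dy":0,"dz":-0.05,"rx":0,"ry":0,"rz":0},{"dx":0,"dy":0.02,"dz":-0.09,"rx":0,"ry":0,"rz":0},{"dx":0,"dy":0.03,"dz":-0.11,"rx":0,"ry":0,"rz":0},{"dx":0,"dy":0.03,"dz":-0.11,"rx":0,"ry":0,"rz":0}]' -1
python3 - <<'E'
from h import *
got(0.0045,-.075,.15)
i=optics.camera_info('wrist'); a=save('wrist','w6.png')[...,::-1]
b=cv2.resize(a,None,fx=3,fy=3,interpolation=cv2.INTER_CUBIC)
for y in (56,42,28,14,0,-14):
    for s in(-4,4):
        L=[[*(TC+x*TX+(y+s)/1e3*TY),.007] for x in(-.05,.05)]
        q=(proj('wrist',L,i)*3).astype(int); cv2.line(b,tuple(map(int,q[0])),tuple(map(int,q[1])),(0,255,0),1)
q=proj('wrist',[[*(TC+x*TX+y*TY),.007] for x in(-.06,.06) for y in(-.03,.09)],i)
lo=(q.min(0)*3).astype(int);hi=(q.max(0)*3).astype(int);print(lo,hi)
c=b[max(lo[1],0):hi[1],max(lo[0],0):hi[0]];k=min(800/c.shape[1],600/c.shape[0])
cv2.imwrite('pics/w6c.png',cv2.resize(c,None,fx=k,fy=k))
go(.4574,-.2524,.145,-60)
E
```

```text
time: 12.95
tool_pos: [0.5069, 0.0059, 0.1501]
tool_rot: [0.001, 0.994, 0.109, 0.004]
contact_force: [-0.1, -0.2, -2.0]
gripper_width: 0.18
grasp_force: 61.3
t 12.95 pos [0.5069 0.0059 0.1501] d [-0.001  -0.0018  0.0001] r [ 0.0017 -0.0049 -0.0003] F [-0.1 -0.2 -2. ] g 0.18 61.3
tcp in tray (np.float64(0.0053), np.float64(-0.0764))
[311 468] [808 893]
t 13.0 pos [0.5055 0.0064 0.1479] d [-0.1289  0.3028  0.0034] r [-0.001  -0.0026  0.844 ] F [-0.1  0.5 -2.8] g 0.174 61.3
```

View pics/w6c.png

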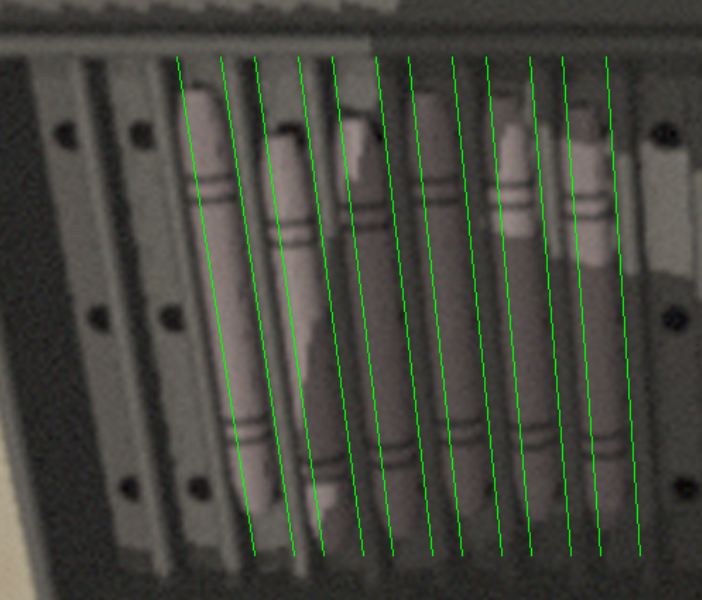

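The overlay confirms that every handle matches a groove, one to a groove. Next, the rake goes back to its spot.

```bash
python3 -m inch '[{"dx":-0.129,"dy":0.303,"dz":0.003,"rx":0,"ry":-0.003,"rz":0.42},{"dx":-0.129,"dy":0.303,"dz":0.003,"rx":0,"ry":-0.003,"rz":0.42},{"dx":-0.129,"dy":0.303,"dz":0.003,"rx":0,"ry":-0.003,"rz":0.42},{"dx":-0.129,"dy":0.303,"dz":0.003,"rx":0,"ry":-0.003,"rz":0.42},{"dx":-0.129,"dy":0.303,"dz":0.003,"rx":0,"ry":-0.003,"rz":0.42}]' -1
python3 -m inch '[{"dx":0,"dy":0,"dz":0,"rx":0,"ry":0,"rz":0.42},{"dx":0,"dy":0,"dz":0,"rx":0,"ry":0,"rz":0.42},{"dx":0,"dy":0,"dz":0,"rx":0,"ry":0,"rz":0.42},{"dx":0,"dy":0,"dz":0,"rx":0,"ry":0,"rz":0.42},{"dx":0,"dy":0,"dz":0,"rx":0,"ry":0,"rz":0.42}]' -1
python3 -m inch '[{"dx":0,"dy":0,"dz":0,"rx":0,"ry":0,"rz":0},{"dx":0,"dy":0,"dz":0,"rx":0,"ry":0,"rz":0}]' -1
python3 -c "
from h import *
go(.4574,-.2524,.052,-60)"
```

```text
time: 13.5
tool_pos: [0.4579, -0.2396, 0.1424]
tool_rot: [-0.001, 0.979, -0.205, -0.003]
contact_force: [0.5, -0.2, -2.3]
gripper_width: 0.173
grasp_force: 61.1
time: 14.0
tool_pos: [0.4584, -0.238, 0.1424]
tool_rot: [0.0, 0.867, -0.498, -0.003]
contact_force: [0.3, -0.5, -2.7]
gripper_width: 0.177
grasp_force: 61.1
time: 14.2
tool_pos: [0.4592, -0.2387, 0.1441]
tool_rot: [0.0, 0.868, -0.496, -0.002]
contact_force: [0.3, -0.1, -2.1]
gripper_width: 0.176
grasp_force: 61.1
t 14.2 pos [ 0.4592 -0.2387  0.1441] d [0.0139 0.0104 0.1152] r [0.0016 0.0017 0.0061] F [ 0.3 -0.1 -2.1] g 0.176 61.1
```

```bash
python3 -m inch '[{"dx":0.014,"dy":0.01,"dz":0.04,"rx":0.0016,"ry":0.0017,"rz":0.006},{"dx":0.014,"dy":0.01,"dz":0.08,"rx":0.0016,"ry":0.0017,"rz":0.006},{"dx":0.014,"dy":0.01,"dz":0.105,"rx":0.0016,"ry":0.0017,"rz":0.006},{"dx":0.014,"dy":0.01,"dz":0.114,"rx":0.0016,"ry":0.0017,"rz":0.006},{"dx":0.014,"dy":0.01,"dz":0.114,"rx":0.0016,"ry":0.0017,"rz":0.006}]' -1
python3 -m inch '[{"dx":0,"dy":0,"dz":0.001,"rx":0,"ry":0,"rz":0},{"dx":0,"dy":0,"dz":0.002,"rx":0,"ry":0,"rz":0},{"dx":0,"dy":0,"dz":0.003,"rx":0,"ry":0,"rz":0},{"dx":0,"dy":0,"dz":0.004,"rx":0,"ry":0,"rz":0},{"dx":0,"dy":0,"dz":0.004,"rx":0,"ry":0,"rz":0}]' -1
```

```text
time: 14.7
tool_pos: [0.4575, -0.2524, 0.0528]
tool_rot: [-0.0, 0.866, -0.501, -0.0]
contact_force: [0.6, 1.0, -2.0]
gripper_width: 0.18
grasp_force: 61.0
time: 15.2
tool_pos: [0.4583, -0.2531, 0.0511]
tool_rot: [0.0, 0.866, -0.501, 0.001]
contact_force: [0.5, -0.1, -1.3]
gripper_width: 0.175
grasp_force: 61.0
```

```bash
python3 -m inch '[{"dx":0,"dy":0,"dz":0.001,"rx":0,"ry":0,"rz":0},{"dx":0,"dy":0,"dz":0.002,"rx":0,"ry":0,"rz":0},{"dx":0,"dy":0,"dz":0.003,"rx":0,"ry":0,"rz":0},{"dx":0,"dy":0,"dz":0.003,"rx":0,"ry":0,"rz":0},{"dx":0,"dy":0,"dz":0.003,"rx":0,"ry":0,"rz":0}]' -1
```

```text
time: 15.7
tool_pos: [0.459, -0.2536, 0.05]
tool_rot: [0.0, 0.866, -0.501, 0.002]
contact_force: [-1.3, 1.3, 5.1]
gripper_width: 0.177
grasp_force: 62.2
```

Contact at 5 N. Release and retreat.

```bash
python3 -m inch '[{"dx":0,"dy":0,"dz":0,"rx":0,"ry":0,"rz":0},{"dx":0,"dy":0,"dz":0,"rx":0,"ry":0,"rz":0},{"dx":0,"dy":0,"dz":0,"rx":0,"ry":0,"rz":0},{"dx":0,"dy":0,"dz":0,"rx":0,"ry":0,"rz":0},{"dx":0,"dy":0,"dz":0,"rx":0,"ry":0,"rz":0}]' 0.4
python3 -m inch '[{"dx":0,"dy":0,"dz":-0.02,"rx":0,"ry":0,"rz":0},{"dx":0,"dy":0,"dz":-0.06,"rx":0,"ry":0,"rz":0},{"dx":0,"dy":0,"dz":-0.1,"rx":0,"ry":0,"rz":0},{"dx":0,"dy":0,"dz":-0.15,"rx":0,"ry":0,"rz":0},{"dx":0,"dy":0,"dz":-0.18,"rx":0,"ry":0,"rz":0}]'
python3 -m inch '[{"dx":0.1,"dy":0.15,"dz":-0.05,"rx":0,"ry":0,"rz":0},{"dx":0.1,"dy":0.15,"dz":-0.05,"rx":0,"ry":0,"rz":0},{"dx":0.1,"dy":0.15,"dz":-0.05,"rx":0,"ry":0,"rz":0},{"dx":0.1,"dy":0.15,"dz":-0.05,"rx":0,"ry":0,"rz":0},{"dx":0.1,"dy":0.15,"dz":-0.05,"rx":0,"ry":0,"rz":0}]'
python3 - <<'E'
from h import *
a=save('top','t9.png',(130,150,490,400),2.2)
E
```

```text
time: 16.2
tool_pos: [0.4581, -0.2529, 0.0482]
tool_rot: [0.0, 0.865, -0.501, 0.001]
contact_force: [0.6, 0.4, 0.1]
gripper_width: 0.698
grasp_force: 0.0
time: 16.7
tool_pos: [0.4589, -0.2535, 0.1959]
tool_rot: [0.0, 0.865, -0.501, 0.003]
contact_force: [0.6, 0.1, 0.4]
gripper_width: 0.7
grasp_force: 0.0
time: 17.2
tool_pos: [0.3933, -0.3827, 0.2326]
tool_rot: [-0.0, 0.865, -0.502, 0.001]
contact_force: [-0.1, -0.1, -0.2]
gripper_width: 0.702
grasp_force: 0.0
```

View pics/t9.png

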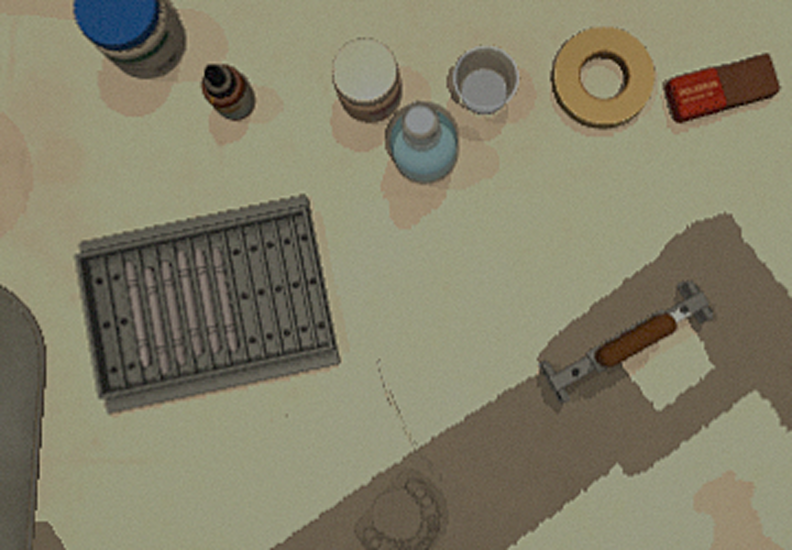

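The six handles lie in neighbouring grooves at columns 135–230. The rake stands upright at (630,340), and the bystanders are where they were.

```bash
python3 -c "
from plant import ticket
print(ticket.job_done())"
```

```text
the job is handed in; nothing more can be done
None
```

The job is handed in after about 17 s of robot time: all six handles lie one to a groove, the rake stands upright on the bench where it was, and nothing else was moved.

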